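Snug the adjustable wrench and close the plug valve

TASK

The adjustable wrench lies loosely around the hexagonal head of the plug valve. Roll its worm wheel to close the movable jaw snugly on the hexagon, and only then swing the wrench clockwise (seen from above) to close the valve fully, so that the bar on the head lies square across the pipe. Leave the wrench lying on the hexagon and do not knock the jars about.

Things in the scene. Friction and masses are not known exactly. Their poses are not given: they have to be found in the camera images.
- housing: Fixed plain metal valve housing, a flat block 200 x 200 mm and 50 mm high; origin at the centre of its underside, on the table, z up. The pipe runs along its y axis: stubs of 38 mm diameter (50 mm at the end flange) stick out to y = +-160 mm, lower than the block's top. The valve's hexagon stands at the centre of its flat top.
- valve: The valve's hexagonal head on the housing, 46 mm across flats and 24 mm high, turning about the vertical; origin on its axis at the housing's top face (z = 50 mm), x along the indicator bar. Fully open: bar along the pipe (housing's y); closed: bar across it (housing's x). It starts half open, 0.6 to 0.95 rad short of closed (clockwise closes). 0.2 N m turns it; no stop; stays put.
- hex_top (a point): Centre of the top of the hexagonal head, 24 mm above the housing's top face. The hexagon is 46 mm across flats. A dark indicator bar 44 x 7 mm, 4 mm high, lies on top from corner to corner.
- bar_end (a point): One end of the indicator bar, 22 mm from the valve's axis, on the bar's top; it turns with the valve.
- wrench: Loose steel adjustable wrench, 0.74 kg, 238 mm long, flat on the housing, jaws around the hexagon. Origin: on its underside, where the hexagon's axis is when the jaw is snug (up to 5 mm off at the start); x points from handle to open mouth, z up. Turning the valve clockwise moves the handle towards the wrench's +y. Jaws and throat 16 mm high; throat face at x = -30 mm.
- jaw (a joint): Slide of the movable jaw, m, growing as it closes. The opening between the jaws is 52 mm minus this value: it is snug on the hexagon at 0.006 (opening 46 mm) and starts between -0.0016 and 0.0011. It is driven by the worm only: 2.5 mm per rad.
- worm (a joint): Turn of the worm wheel, rad, growing as the jaw closes: its top moves along the wrench's +x. 0 = opening 52 mm, about 2.4 = snug. Stays where left; needs 3 to 7 N at the rim, much more once snug. Ribs are slick. A fingertip 9 to 10 mm above its axis, dragged along +x, from 32 mm behind the axis to 13 mm past it, catches a rib and rolls the wheel by one rib (1.57 rad) at most, so repeat.
- worm_axis (a point): Centre of the worm wheel, at x = -66, y = 0, z = +21 mm of the wrench's frame; its axis is the wrench's y. 26 mm long along y; core of 6.5 mm radius with four straight ribs, 3 mm thick, out to 20 mm radius. It stands above the wrench: the cheeks at its ends (15 to 25 mm either side, over 26 mm each way in x) reach only 3 mm above its axis.
- jaw_face (a point): Centre of the movable jaw's inner face; moves along the wrench's y with the jaw. The fixed jaw's inner face is at y = +23 mm of the wrench's frame, the movable one's at -23 mm when snug.
- handle_mid (a point): Centre of the handle, at x = -150, y = 0, z = +8 mm of the wrench's frame. The handle is 24 mm wide (y = -12 to +12) from x = -100 to -214 mm; its underside is 1 mm and its top 15 mm above the wrench's underside. Beyond the housing's edge it hangs free, 50 mm above the table.
- jar_a: Loose glass jar, 68 mm across and 95 mm high, a bystander; origin under its centre.
- jar_b: Another such jar, a bystander.
- jar_c: A third such jar, a bystander, on the robot's left.

How it is judged:
On the way, in this order (a step that is already met when the one before it is completed fails the run):
1. the jaw is snug on the hexagon (less than 1.5 mm of play) before the valve has been turned by more than about 0.2 rad (value of joint jaw above 0.0045 m and distance of bar_end from where it was at the start of the episode below 0.0045 m and horizontal distance between wrench and hex_top below 0.008 m), for 0.2 s.
2. the valve is closed: the bar within 0.1 rad of square across the pipe (angle between the x axis of valve and the x axis of housing, either way round below 0.1 rad), for 0.2 s.
At the end, for the whole second after the job is handed in: The valve is closed: its bar within 0.1 rad of square across the pipe (the housing's x). The wrench lies at rest and flat on the housing (tilt under 0.1 rad, underside 45 to 58 mm above the housing's own underside) around the hexagon, its origin within 10 mm of the hexagon's axis (angle between the x axis of valve and the x axis of housing, either way round below 0.1 rad and horizontal distance between wrench and hex_top below 0.01 m and z of wrench in the frame of housing between 0.045 and 0.058 m and angle between wrench's own z axis and vertical below 0.1 rad and linear speed of wrench below 0.02 m/s and angular speed of wrench below 0.1 rad/s); the robot touches nothing.
It fails at once if the valve is turned by more than about 0.25 rad while the jaw has more than 3 mm of play (distance of bar_end from where it was at the start of the episode above 0.0055 m and value of joint jaw below 0.003 m).
It fails at once if a jar is pushed by more than 30 mm or tipped (distance of any of jar_a, jar_b, jar_c from where it was at the start of the episode above 0.03 m or angle between any of jar_a, jar_b, jar_c's own z axis and vertical above 0.4 rad).
It also fails if it takes over 61 s, if anything falls off the work surface, if the arm or the gripper's body presses on something with over 40 N, if the wrist force passes 120 N, or if a joint passes its speed limit or range.

ROBOT

A 6-joint arm with a two-finger parallel gripper is mounted at the origin on the work surface. World frame = base frame: x ahead of the robot, y to its left, z up, the work surface at z = 0. Lengths are in m, angles in rad, forces in N, time in s.
With the tool pointing down it reaches from about 0.225 to 0.875 m from the base axis. Payload 3.4 kg.
Tool frame: the origin (TCP) lies between the finger pads; the fingertips stand 25 mm ahead of it and the grasp point (between the pads) lies 6 mm ahead of it; z points along the fingers, y is the line along which they close (so a half turn about z gives the same grasp; the last joint's range is limited). The gripper opens to 85 mm and grips with 20 to 120 N. Pads are 22 mm wide; open, the fingers measure 114 mm over their backs; the gripper's body (76 mm by 85 mm) begins 54 mm behind the grasp point. The pads swing forward as they close: fully open they stand 13 mm farther back than shut.
Start: joints at [0.99, 0.276, 1.505, -0, 1.361, -0.121], TCP at [0.255, 0.515, 0.256] pointing down, gripper open.
Joint ranges: [-2.89, 2.89], [-0.75, 2.08], [0.22, 2.7], [-1.18, 4.32], [0.11, 2.71], [-2.7, 2.7]. Speed limits (rad/s): [2.57, 2.57, 3.14, 3.14, 3.14, 3.14].

INTERFACE

Orientations are given as a unit quaternion [w, x, y, z].
In Python, from rig import manip, cams, ticket gives the robot as it stands.
- The arm moves only by the tool step_arm, never from a script. Its argument "increments" is a list of rows, each an object with "dp": the shift along the world's x, y, z each as a share of 0.2 m, from -1 to 1, a list of three; "yaw": the turn about the world's z as a share of 0.15 rad, from -1 to 1; "grip": the opening, from 0 (shut) to 1 (fully open). In form: [{"dp": [tx, ty, tz], "yaw": yaw, "grip": grip}, ...]. A call has 1 to 5 rows; each row shifts and turns the commanded pose from where the row before left it; what a row does not reach is not made up. A row lasts 1/8 s, in which the tool goes at most 62.5 mm and 10.7 degrees, less where a joint would pass 70% of its speed; a pose out of reach is approached as far as the arm can. A call with a number of a shift or a turn outside -1 to 1 is refused whole. A call with a gripper value outside its range is refused whole. The fingers move at their own pace and stop on an object; "squeeze" is the grip in N (left out, the last holds). Time passes only in rows, so rows that do not move let the fingers close. It gives the time, the measured TCP pose, the force, the opening and the grip force at its end, in the units of the state.
- manip.get_state(): the state, without advancing time (a new reading comes with each control period).
- cams.get_image(name): name is "scene" or "top" or "wrist"; returns the picture (420x560x3 uint8, blue, green, red); there is no depth.
- cams.get_calibration(name): a dict with "fx", "fy", "cx", "cy" (pixels), "extrinsics" (4x4, takes a point from camera to world coordinates). Camera axes: x right, y up, looking along -z (the intrinsics and any distortion apply to the point x, -y, -z); pixel columns grow to the right and rows downward; lengths in m; the calibration is good to about 2 mm. A picture is of the moment at which its call begins: read the wrist's pose just before it. get_calibration takes no time and is no camera call; for the wrist camera it gives the pose at the moment of the call.
- ticket.sign_off(): hands the job in; it is judged then, once.
The state is a dict: "clock": time; "qpos": joint angles; "qd": joint speeds; "effort": joint torques, N m; "position": TCP position; "ee_rot": TCP orientation; "contact_force": force on the tool from outside, world axes, zero at the start; "moment": the same for the moment, N m; "width": finger opening in m; "gripper_force": force on a finger pad.
Only numpy, scipy, OpenCV 4.12 (cv2) and the standard library are available. Lean on these libraries where they do the work, as an engineer would, in place of code of your own. Each camera call takes 0.05 s, during which the arm holds its last target. There are 200 camera calls.

## Working session

There is one attempt and no reset: what is moved stays moved. The work goes in short steps, Python scripts to look and compute and a tool call to move; the robot and the scene stay as the last step left them, time stands still between calls to the robot, and variables do not carry over. Pictures are saved under pics/ and viewed, at most 10 in all, crops included, and the job is handed in when it is done.

Besides the shell and the picture viewer there is one more tool, called after "Call:" as a command line: name --argument value ..., lists and objects as JSON in quotes. step_arm: Moves the arm, as the interface text tells. Shift numbers are shares of 0.2 m and turn numbers shares of 0.15 rad, none past 1 either way. Its arguments: {"type":"object","properties":{"increments":{"type":"array"},"squeeze":{"type":"number"}},"required":["increments"]}

```bash
mkdir -p pics; ls; python3 - <<'E'
from rig import manip,cams,ticket
import cv2,numpy as np
np.set_printoptions(precision=4,suppress=True)
s=manip.get_state();print(s)
a=[]
for n in("scene","top"):
    im=cams.get_image(n);cv2.imwrite(f"pics/{n}0.png",im);c=cams.get_calibration(n);print(n,c)
E
```

```text
pics
{'clock': 0.0, 'qpos': array([ 0.99  ,  0.2766,  1.5062, -0.    ,  1.3607, -0.121 ]), 'qd': array([ 0.0025,  0.0005,  0.0003, -0.0001, -0.0006,  0.0003]), 'effort': array([ -0.0011, -41.6761, -24.5805,  -0.0001,   0.011 ,   0.    ]), 'position': array([0.2549, 0.5149, 0.2555]), 'ee_rot': array([-0.0003,  0.2279,  0.9737, -0.0008]), 'contact_force': array([-0.6246,  0.2512,  0.5199]), 'moment': array([-0.0327, -0.0272,  0.0094]), 'gripper_force': 0.0, 'width': 0.08527756751119196}
scene {'fx': 544.2356904942146, 'fy': 544.2356904942146, 'cx': 280.28547646224695, 'cy': 211.55397293591264, 'extrinsics': array([[-0.1847, -0.6925,  0.6973,  1.5958],
       [ 0.9826, -0.117 ,  0.144 ,  0.1423],
       [-0.0181,  0.7118,  0.7021,  1.1446],
       [ 0.    ,  0.    ,  0.    ,  1.    ]])}
top {'fx': 446.6577936260313, 'fy': 446.6577936260313, 'cx': 279.36094317162764, 'cy': 219.74610881791887, 'extrinsics': array([[-0.0097,  0.9905, -0.137 ,  0.3748],
       [-0.9999, -0.0103, -0.0042, -0.0751],
       [-0.0056,  0.1369,  0.9906,  1.2159],
       [ 0.    ,  0.    ,  0.    ,  1.    ]])}
```

View pics/top0.png

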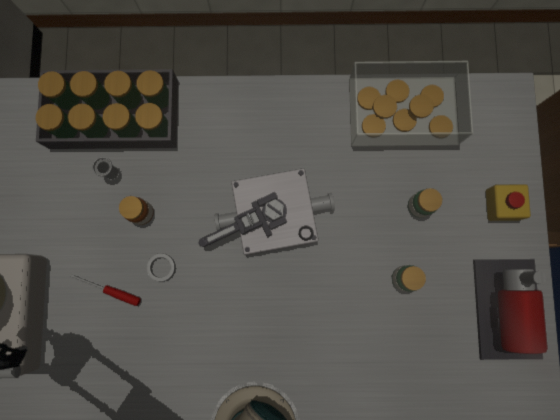

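View pics/scene0.png

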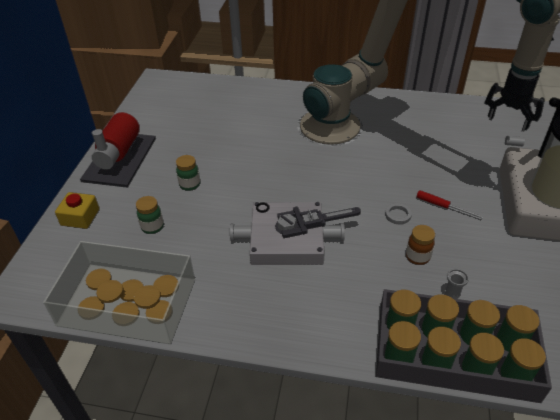

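```bash
cat > h.py <<'E'
from rig import manip,cams,ticket
import cv2,numpy as np
np.set_printoptions(precision=4,suppress=True)
def ray(c,px,z):
    E=c["extrinsics"];d=E[:3,:3]@np.array([(px[0]-c["cx"])/c["fx"],-(px[1]-c["cy"])/c["fy"],-1])
    o=E[:3,3];return o+d*(z-o[2])/d[2]
def proj(c,p):
    E=c["extrinsics"];q=E[:3,:3].T@(np.array(p)-E[:3,3])
    return np.array([c["cx"]-c["fx"]*q[0]/q[2],c["cy"]+c["fy"]*q[1]/q[2]])
E
python3 - <<'E'
from h import *
im=cv2.imread("pics/top0.png");cv2.imwrite("pics/topz.png",cv2.resize(im[160:265,195:340],None,fx=5.5,fy=5.5,interpolation=cv2.INTER_CUBIC))
c=cams.get_calibration("top")
for n,p,z in [("hex",(274,211),.074),("wend",(207,240),.06),("jarL",(131,208),.095),("jarR",(429,201),.095),("jarR2",(412,277),.095)]: print(n,ray(c,p,z))
w=cams.get_calibration("wrist");print(w,manip.get_state()["position"])
E
```

```text
hex [ 0.5557 -0.0566  0.074 ]
wend [0.4835 0.1183 0.06  ]
jarL [0.5639 0.3073 0.095 ]
jarR [ 0.5739 -0.4514  0.095 ]
jarR2 [ 0.3827 -0.3986  0.095 ]
{'fx': 297.26602794754467, 'fy': 297.26602794754467, 'cx': 278.4154240445084, 'cy': 214.15207020712643, 'extrinsics': array([[ 0.4437, -0.85  , -0.2841,  0.1825],
       [ 0.8962,  0.4203,  0.142 ,  0.5502],
       [-0.0013, -0.3176,  0.9482,  0.3725],
       [ 0.    ,  0.    ,  0.    ,  1.    ]])} [0.2549 0.5149 0.2555]
```

View pics/topz.png

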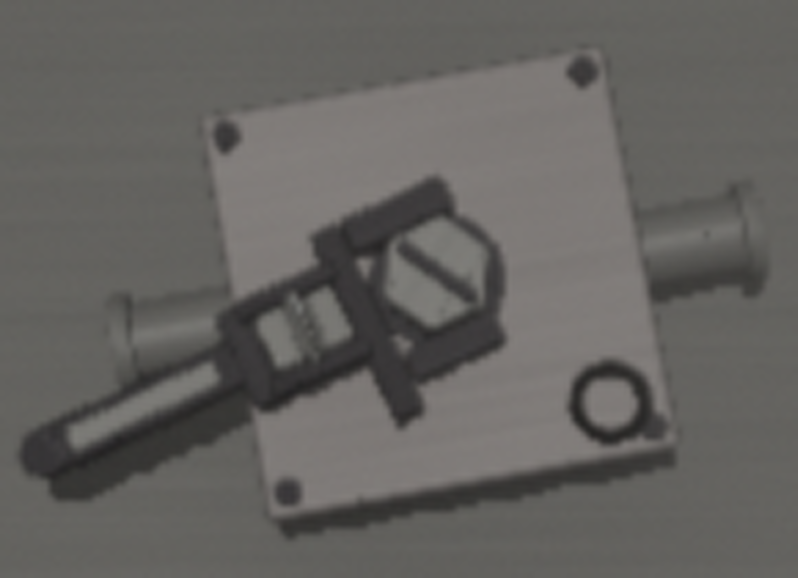

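```bash
python3 - <<'E'
from h import *
c=cams.get_calibration("top")
f=lambda p:np.array([195+p[0]/5.5,160+p[1]/5.5])
C=[ray(c,f(p),.05)[:2] for p in((208,118),(600,50),(672,440),(275,518))]
C=np.array(C);print("housing",C.mean(0),"sides",[np.linalg.norm(C[i]-C[i-1]) for i in range(4)])
py=(C[0]+C[3]-C[1]-C[2]);print("pipe ang",np.arctan2(py[1],py[0]))
b0,b1=ray(c,f((403,245)),.078),ray(c,f((474,301)),.078);print("bar",b0,b1,np.linalg.norm(b1-b0),"ang",np.arctan2(*(b1-b0)[1::-1]),"mid",(b0+b1)/2)
h0,h1=ray(c,f((70,438)),.065),ray(c,f((220,368)),.065);d=h1-h0;print("handle",h0,h1,"ang",np.arctan2(d[1],d[0]))
a=[ray(c,f(p),.065) for p in((45,450),(250,365),(330,325))]
print("tip",a[0]);print("worm c",ray(c,f((305,325)),.091), ray(c,f((305,328)),.075))
q=manip.get_state()["ee_rot"]
from scipy.spatial.transform import Rotation as R
print(R.from_quat(q[[1,2,3,0]]).as_matrix())
E
```

```text
housing [ 0.5601 -0.0582] sides [np.float64(0.19689968060505536), np.float64(0.19330588007442775), np.float64(0.19319798684139053), np.float64(0.19221763749720955)]
pipe ang 1.7452455560230784
bar [ 0.5721 -0.042   0.078 ] [ 0.5451 -0.0751  0.078 ] 0.04267512865245808 ang -2.2543847388722624 mid [ 0.5586 -0.0586  0.078 ]
handle [0.4839 0.1156 0.065 ] [0.5164 0.0452 0.065 ] ang -1.1393485053284351
tip [0.4784 0.1273 0.065 ]
worm c [0.5328 0.0032 0.091 ] [0.5336 0.0043 0.075 ]
[[-0.8961  0.4438 -0.001 ]
 [ 0.4438  0.8961 -0.0014]
 [ 0.0002 -0.0017 -1.    ]]
```

Call:
step_arm --increments '[{"dp":[0.17,-0.255,0],"yaw":-0.9,"grip":0},{"dp":[0.17,-0.255,0],"yaw":-0.9,"grip":0},{"dp":[0.17,-0.255,0],"yaw":-0.9,"grip":0},{"dp":[0.17,-0.255,0],"yaw":-0.9,"grip":0},{"dp":[0.17,-0.255,0],"yaw":-0.9,"grip":0}]' --squeeze 40

```text
clock: 0.72
position: [0.4258, 0.2586, 0.2561]
ee_rot: [-0.0, 0.539, 0.842, 0.0]
contact_force: [0.9, 1.0, -0.2]
width: 0.0005
gripper_force: 0.0
```

Call:
step_arm --increments '[{"dp":[0.17,-0.255,0],"yaw":0,"grip":0},{"dp":[0.17,-0.255,0],"yaw":0,"grip":0},{"dp":[0.17,-0.255,0],"yaw":0,"grip":0},{"dp":[0.17,-0.255,0],"yaw":0,"grip":0},{"dp":[0.17,-0.255,0],"yaw":0,"grip":0}]'

```text
clock: 1.35
position: [0.5959, 0.0035, 0.2559]
ee_rot: [-0.0, 0.538, 0.843, 0.0]
contact_force: [0.2, -0.0, -0.2]
width: -0.0002
gripper_force: 0.0
```

Call:
step_arm --increments '[{"dp":[0.185,-0.24,0],"yaw":0,"grip":0},{"dp":[0,0,-0.26],"yaw":0,"grip":0},{"dp":[0,0,-0.26],"yaw":0,"grip":0},{"dp":[0,0,-0.25],"yaw":0,"grip":0},{"dp":[0,0,0],"yaw":0,"grip":0}]'

```text
clock: 1.98
position: [0.6286, -0.0422, 0.0979]
ee_rot: [-0.005, 0.537, 0.843, -0.002]
contact_force: [-0.4, 0.6, -0.4]
width: -0.0
gripper_force: 0.0
```

```bash
python3 - <<'E'
from h import *
im=cams.get_image("wrist");cv2.imwrite("pics/w1.png",im)
E
```

```text
(no output)
```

View pics/w1.png

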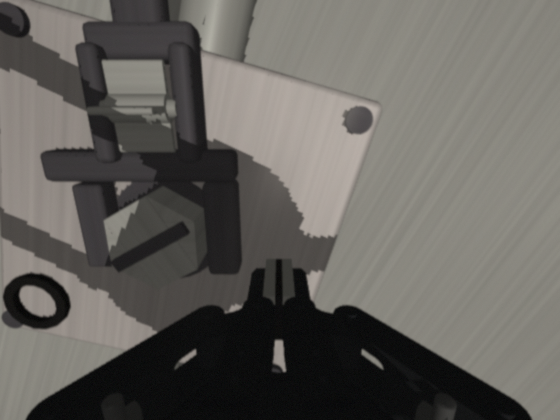

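Call:
step_arm --increments '[{"dp":[0,0,-0.02],"yaw":0,"grip":0},{"dp":[0,0,-0.02],"yaw":0,"grip":0},{"dp":[0,0,0],"yaw":0,"grip":0}]'

```text
clock: 2.4
position: [0.6326, -0.0427, 0.0954]
ee_rot: [0.001, 0.537, 0.843, 0.0]
contact_force: [-0.4, 0.2, -0.9]
width: 0.0001
gripper_force: 0.0
```

Call:
step_arm --increments '[{"dp":[0,0,-0.015],"yaw":0,"grip":0},{"dp":[0,0,-0.015],"yaw":0,"grip":0},{"dp":[0,0,0],"yaw":0,"grip":0}]'

```text
clock: 2.78
position: [0.6319, -0.0427, 0.0879]
ee_rot: [-0.0, 0.537, 0.843, -0.0]
contact_force: [0.3, 0.1, -0.6]
width: -0.0
gripper_force: 0.0
```

Call:
step_arm --increments '[{"dp":[0,0,-0.01],"yaw":0,"grip":0},{"dp":[0,0,-0.01],"yaw":0,"grip":0},{"dp":[0,0,0],"yaw":0,"grip":0}]'

```text
clock: 3.15
position: [0.632, -0.0427, 0.0841]
ee_rot: [-0.0, 0.537, 0.843, -0.0]
contact_force: [0.5, 0.3, -0.3]
width: -0.0002
gripper_force: 0.0
```

Call:
step_arm --increments '[{"dp":[0,0,-0.015],"yaw":0,"grip":0},{"dp":[0,0,-0.015],"yaw":0,"grip":0},{"dp":[0,0,0],"yaw":0,"grip":0}]'

```text
clock: 3.52
position: [0.6319, -0.0427, 0.0779]
ee_rot: [-0.0, 0.537, 0.843, -0.0]
contact_force: [0.5, -0.5, 0.0]
width: -0.0002
gripper_force: 0.0
```

Call:
step_arm --increments '[{"dp":[0,0,-0.01],"yaw":0,"grip":0},{"dp":[0,0,0],"yaw":0,"grip":0}]'

```text
clock: 3.78
position: [0.6321, -0.0427, 0.0762]
ee_rot: [-0.0, 0.537, 0.843, -0.0]
contact_force: [0.5, 0.4, -0.5]
width: -0.0002
gripper_force: 0.0
```

Call:
step_arm --increments '[{"dp":[0,0,-0.01],"yaw":0,"grip":0},{"dp":[0,0,0],"yaw":0,"grip":0}]'

```text
clock: 4.03
position: [0.6324, -0.0427, 0.0751]
ee_rot: [0.0, 0.537, 0.843, 0.0]
contact_force: [-0.7, -0.1, 5.1]
width: 0.0001
gripper_force: 2.2
```

Call:
step_arm --increments '[{"dp":[0,0,0.3],"yaw":0,"grip":0},{"dp":[-0.19,0.125,0],"yaw":0,"grip":0},{"dp":[-0.19,0.125,0],"yaw":0,"grip":0},{"dp":[-0.19,0.125,0],"yaw":0,"grip":0},{"dp":[0,0,0],"yaw":0,"grip":0}]'

```text
clock: 4.65
position: [0.5145, 0.0339, 0.1341]
ee_rot: [-0.002, 0.537, 0.844, -0.001]
contact_force: [0.7, 0.5, -0.2]
width: 0.0005
gripper_force: 0.0
```

```bash
python3 - <<'E'
from h import *
import pickle
s=manip.get_state();c=cams.get_calibration("wrist");im=cams.get_image("wrist");cv2.imwrite("pics/w2.png",im);pickle.dump(c,open("w2.pkl","wb"))
print(s["position"],s["clock"])
for p in([.559,-.058,.078],[.5320,.003,.071]):print(proj(c,p))
E
```

```text
[0.5145 0.0339 0.1341] 4.65
[280.1391 372.6135]
[282.3266 289.7708]
```

View pics/w2.png

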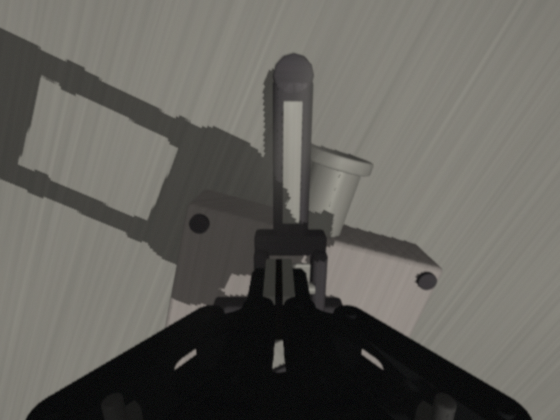

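```bash
python3 - <<'E'
from h import *
import pickle
c=pickle.load(open("w2.pkl","rb"))
a,b=ray(c,(293,105),.065)[:2],ray(c,(291,220),.065)[:2]
d=b-a;u=d/np.linalg.norm(d);print(a,b,"ang",np.arctan2(d[1],d[0]))
O=np.array([.559,-.058]);n=np.array([-u[1],u[0]])
print("lateral of hex from centreline",(O-a)@n)
for p,z in(((293,53),.058),((290,229),.068),((290,229),.074)):
    q=ray(c,p,z)[:2];print(p,q,"dist to hex along",(q-O)@u)
s=manip.get_state();print(s["position"])
w=a+u*((O-a)@u)-.066*u;print("worm by line",w)
E
```

```text
[0.4858 0.1153] [0.5161 0.0502] ang -1.1356906315141189
lateral of hex from centreline -0.006698018213296293
(293, 53) [0.4736 0.1411] dist to hex along -0.21655664542846714
(290, 229) [0.5177 0.0452] dist to hex along -0.11099771331881615
(290, 229) [0.5165 0.0472] dist to hex along -0.11333057057014494
[0.5172 0.033  0.1346]
worm by line [0.5373 0.0047]
```

Call:
step_arm --increments '[{"dp":[0.0225,0.005,-0.07],"yaw":0,"grip":0},{"dp":[0,0,-0.075],"yaw":0,"grip":0},{"dp":[0,0,0],"yaw":0,"grip":0}]'

```text
clock: 5.08
position: [0.5219, 0.033, 0.103]
ee_rot: [-0.002, 0.538, 0.843, -0.001]
contact_force: [0.4, 0.5, -0.8]
width: -0.0004
gripper_force: 0.0
```

Call:
step_arm --increments '[{"dp":[0,0,0],"yaw":0,"grip":0}]'

```text
clock: 5.2
position: [0.5229, 0.033, 0.1047]
ee_rot: [-0.0, 0.538, 0.843, -0.0]
contact_force: [-0.4, -0.0, -0.5]
width: 0.0001
gripper_force: 0.0
```

Call:
step_arm --increments '[{"dp":[0.019,-0.041,0.003],"yaw":0,"grip":0},{"dp":[0.019,-0.041,0],"yaw":0,"grip":0},{"dp":[0.019,-0.041,0],"yaw":0,"grip":0}]'

```text
clock: 5.58
position: [0.5337, 0.0091, 0.1061]
ee_rot: [-0.001, 0.538, 0.843, 0.001]
contact_force: [-1.4, 5.2, -0.6]
width: -0.0003
gripper_force: 2.6
```

Call:
step_arm --increments '[{"dp":[0.019,-0.041,0],"yaw":0,"grip":0}]'

```text
clock: 5.7
position: [0.537, 0.0014, 0.1062]
ee_rot: [-0.002, 0.538, 0.843, 0.001]
contact_force: [-2.1, 4.4, 3.3]
width: 0.0
gripper_force: 3.1
```

Call:
step_arm --increments '[{"dp":[0.019,-0.041,0],"yaw":0,"grip":0},{"dp":[0,0,0],"yaw":0,"grip":0}]'

```text
clock: 5.95
position: [0.5428, -0.0092, 0.1062]
ee_rot: [0.001, 0.538, 0.843, -0.0]
contact_force: [1.0, -0.7, 1.3]
width: -0.0003
gripper_force: 0.7
```

Call:
step_arm --increments '[{"dp":[0,0,0.16],"yaw":0,"grip":0},{"dp":[-0.1,0.215,0],"yaw":0,"grip":0},{"dp":[0,0,-0.08],"yaw":0,"grip":0},{"dp":[0,0,-0.083],"yaw":0,"grip":0},{"dp":[0,0,0],"yaw":0,"grip":0}]'

```text
clock: 6.58
position: [0.5209, 0.0351, 0.1044]
ee_rot: [-0.001, 0.537, 0.843, -0.001]
contact_force: [-0.3, -0.2, 0.3]
width: -0.0
gripper_force: 0.0
```

Call:
step_arm --increments '[{"dp":[0,0,0],"yaw":0,"grip":0}]'

```text
clock: 6.7
position: [0.5222, 0.035, 0.1057]
ee_rot: [0.001, 0.537, 0.843, 0.0]
contact_force: [-0.1, 0.0, 0.2]
width: 0.0001
gripper_force: 0.0
```

Call:
step_arm --increments '[{"dp":[0.019,-0.041,0],"yaw":0,"grip":0},{"dp":[0.019,-0.041,0],"yaw":0,"grip":0},{"dp":[0.019,-0.041,0],"yaw":0,"grip":0}]'

```text
clock: 7.08
position: [0.5326, 0.0114, 0.1057]
ee_rot: [-0.001, 0.538, 0.843, 0.001]
contact_force: [-2.3, 6.3, 3.2]
width: 0.0001
gripper_force: 3.6
```

Call:
step_arm --increments '[{"dp":[0.019,-0.041,0],"yaw":0,"grip":0}]'

```text
clock: 7.2
position: [0.5351, 0.005, 0.1055]
ee_rot: [-0.004, 0.539, 0.842, 0.002]
contact_force: [-6.1, 14.9, 14.4]
width: -0.0002
gripper_force: 13.5
```

Call:
step_arm --increments '[{"dp":[0.019,-0.041,0],"yaw":0,"grip":0},{"dp":[0,0,0],"yaw":0,"grip":0}]'

```text
clock: 7.45
position: [0.5405, -0.0054, 0.1062]
ee_rot: [-0.001, 0.538, 0.843, 0.001]
contact_force: [-1.7, 1.8, 5.5]
width: 0.0003
gripper_force: 2.9
```

Call:
step_arm --increments '[{"dp":[0,0,0.15],"yaw":0,"grip":0},{"dp":[0.05,-0.11,0.25],"yaw":0,"grip":0},{"dp":[0.05,-0.11,0.1],"yaw":0,"grip":0},{"dp":[0.05,-0.11,0],"yaw":0,"grip":0},{"dp":[0,0,0],"yaw":0,"grip":0}]'

```text
clock: 8.07
position: [0.5709, -0.0736, 0.2041]
ee_rot: [-0.001, 0.539, 0.843, -0.0]
contact_force: [-0.4, 1.4, 0.1]
width: 0.0002
gripper_force: 0.0
```

```bash
python3 - <<'E'
from h import *
import pickle
c=cams.get_calibration("wrist");im=cams.get_image("wrist");cv2.imwrite("pics/w3.png",im);pickle.dump(c,open("w3.pkl","wb"))
print(manip.get_state()["position"])
p=proj(c,[.559,-.058,.07]);print(p);x,y=p.astype(int)
x0,y0=max(x-100,0),max(y-130,0)
cv2.imwrite("pics/w3z.png",cv2.resize(im[y0:y0+170,x0:x0+200],None,fx=3.5,fy=3.5,interpolation=cv2.INTER_CUBIC));print(x0,y0)
E
```

```text
[ 0.57   -0.0724  0.2036]
[273.4606 189.2883]
173 59
```

View pics/w3z.png

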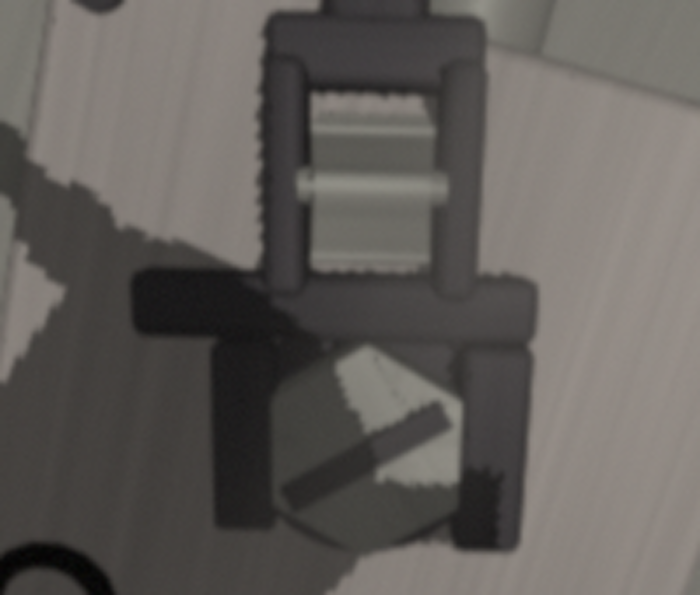

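```bash
python3 - <<'E'
from h import *
import pickle
c=pickle.load(open("w3.pkl","rb"))
f=lambda x,y:np.array([173+x/3.5,59+y/3.5])
r=lambda x,y,z:ray(c,f(x,y),z)[:2]
for y in(380,420,500):
  print("open",np.linalg.norm(r(275,y,.066)-r(462,y,.066)))
print("jaw L width",np.linalg.norm(r(215,440,.066)-r(275,440,.066)),"hex flats at .074",np.linalg.norm(r(272,440,.074)-r(463,440,.074)))
b0,b1=r(285,500,.078),r(447,410,.078);d=b1-b0
print("bar",(b0+b1)/2,np.linalg.norm(d),np.arctan2(d[1],d[0]))
m=r(373,30,.065);print("worm rib",r(372,186,.091),"throat",r(380,340,.066))
g=cv2.cvtColor(cv2.imread("pics/w3.png"),6)
for y in (410,440,460):
  Y=int(59+y/3.5);print(g[Y,228:262],g[Y,295:330])
E
```

```text
open 0.04592598983173957
open 0.0464936292739442
open 0.047672070880673816
jaw L width 0.015012017876496881 hex flats at .074 0.04628462141012015
bar [ 0.5611 -0.0548] 0.04468469711783615 0.9512666391842142
worm rib [0.537  0.0013] throat [ 0.5536 -0.0298]
[65 66 64 66 61 45 33 28 30 29 30 30 29 29 26 31 29 32 32 31 31 37 50 60
 63 63 63 63 64 64 65 64 65 66] [ 69  69  69  72  89 120 138 141 140 127  85  64  65  67  67  69  67  68
  68  66  66  66  68  68  67  68  66  63  69  98 128 136 138 139 139]
[66 66 67 66 62 49 35 30 30 28 29 27 29 30 29 32 32 31 33 33 33 38 47 58
 60 61 61 61 62 63 64 64 65 66] [ 89 102 113 123 129 132 133 133 127 104  70  59  62  65  66  65  64  65
  63  63  63  65  66  66  65  65  62  60  87 125 138 138 137 136 139]
[67 66 66 66 63 54 36 30 28 30 29 31 30 31 31 32 31 31 35 33 33 38 48 60
 65 64 64 65 64 65 65 64 65 65] [135 137 138 137 138 139 138 138 127  94  65  60  63  64  65  63  62  62
  62  63  64  63  65  64  63  63  59  67  98 129 137 135 137 140 141]
```

Call:
step_arm --increments '[{"dp":[-0.115,0.26,0],"yaw":0,"grip":0},{"dp":[-0.115,0.26,0],"yaw":0,"grip":0},{"dp":[0,0,-0.25],"yaw":0,"grip":0},{"dp":[0,0,-0.237],"yaw":0,"grip":0},{"dp":[0,0,0],"yaw":0,"grip":0}]'

```text
clock: 8.75
position: [0.5202, 0.0333, 0.104]
ee_rot: [-0.005, 0.537, 0.844, -0.003]
contact_force: [-0.4, 0.2, 0.8]
width: 0.0002
gripper_force: 0.0
```

Call:
step_arm --increments '[{"dp":[0,0,0],"yaw":0,"grip":0},{"dp":[0,0,0],"yaw":0,"grip":0}]'

```text
clock: 9.0
position: [0.5261, 0.0322, 0.1097]
ee_rot: [0.002, 0.538, 0.843, 0.001]
contact_force: [0.1, -0.5, 1.0]
width: 0.0001
gripper_force: 0.0
```

Call:
step_arm --increments '[{"dp":[0,0,-0.018],"yaw":0,"grip":0},{"dp":[0,0,0],"yaw":0,"grip":0}]'

```text
clock: 9.25
position: [0.5248, 0.0322, 0.1048]
ee_rot: [0.0, 0.538, 0.843, 0.0]
contact_force: [0.2, 0.2, 0.7]
width: -0.0001
gripper_force: 0.0
```

Call:
step_arm --increments '[{"dp":[0.019,-0.041,0.004],"yaw":0,"grip":0},{"dp":[0.019,-0.041,0],"yaw":0,"grip":0},{"dp":[0.01,-0.021,0],"yaw":0,"grip":0}]'

```text
clock: 9.62
position: [0.5303, 0.0176, 0.1055]
ee_rot: [-0.007, 0.54, 0.842, 0.003]
contact_force: [-8.7, 22.2, 12.6]
width: 0.0004
gripper_force: 11.7
```

Call:
step_arm --increments '[{"dp":[0.01,-0.021,0],"yaw":0,"grip":0}]'

```text
clock: 9.75
position: [0.5313, 0.0146, 0.1054]
ee_rot: [-0.009, 0.54, 0.842, 0.004]
contact_force: [-10.2, 24.1, 13.2]
width: -0.0001
gripper_force: 13.4
```

Call:
step_arm --increments '[{"dp":[0.01,-0.021,0],"yaw":0,"grip":0}]'

```text
clock: 9.88
position: [0.5322, 0.0123, 0.1054]
ee_rot: [-0.011, 0.54, 0.841, 0.005]
contact_force: [-12.4, 31.8, 17.0]
width: 0.0002
gripper_force: 17.0
```

Call:
step_arm --increments '[{"dp":[0.01,-0.021,0],"yaw":0,"grip":0}]'

```text
clock: 10.0
position: [0.5329, 0.0105, 0.1055]
ee_rot: [-0.013, 0.541, 0.841, 0.006]
contact_force: [-13.8, 37.3, 18.8]
width: -0.0003
gripper_force: 21.1
```

Call:
step_arm --increments '[{"dp":[-0.06,0.13,0],"yaw":0,"grip":0},{"dp":[0,0,0.2],"yaw":0,"grip":0},{"dp":[-0.2,0.14,0],"yaw":0,"grip":0},{"dp":[-0.2,0.14,0],"yaw":0,"grip":0},{"dp":[0,0,0],"yaw":0,"grip":0}]'

```text
clock: 10.62
position: [0.4451, 0.082, 0.1451]
ee_rot: [-0.001, 0.537, 0.844, -0.001]
contact_force: [1.6, -0.3, 0.6]
width: 0.0002
gripper_force: 0.0
```

```bash
python3 - <<'E'
from h import *
s=manip.get_state();print(s["position"],s["qpos"])
c=cams.get_calibration("top");im=cams.get_image("top")
cv2.imwrite("pics/topz2.png",cv2.resize(im[160:265,195:340],None,fx=5.5,fy=5.5,interpolation=cv2.INTER_CUBIC))
E
```

```text
[0.4451 0.082  0.1451] [ 0.028   0.1911  1.926   0.0003  1.0269 -0.4104]
```

View pics/topz2.png

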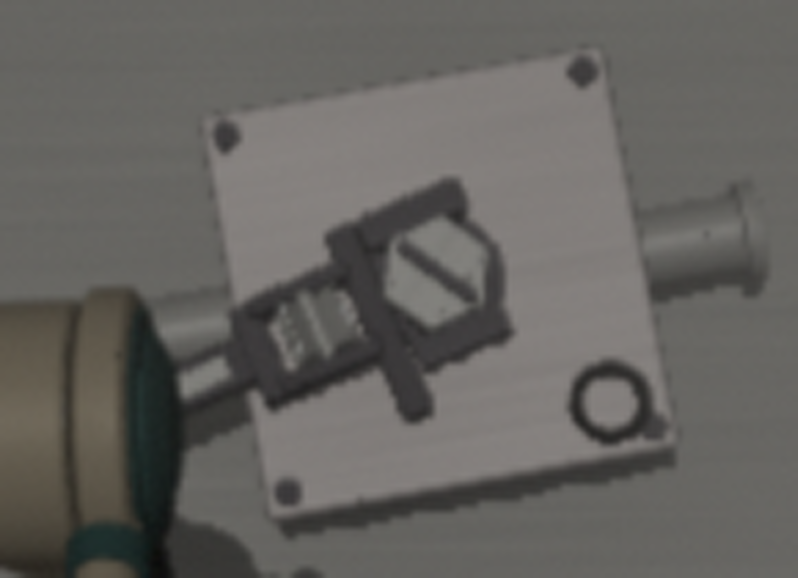

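Call:
step_arm --increments '[{"dp":[0,0,-0.17],"yaw":0,"grip":0},{"dp":[0,0,-0.153],"yaw":0,"grip":0},{"dp":[0,0,0],"yaw":0,"grip":0},{"dp":[0,0,0],"yaw":0,"grip":0}]'

```text
clock: 11.18
position: [0.45, 0.0806, 0.0812]
ee_rot: [0.001, 0.538, 0.843, 0.001]
contact_force: [-1.0, -0.7, -0.4]
width: -0.0
gripper_force: 0.0
```

Call:
step_arm --increments '[{"dp":[0.073,0.054,0],"yaw":-0.667,"grip":0},{"dp":[0.0775,0.0455,0],"yaw":-0.667,"grip":0},{"dp":[0.082,0.038,0],"yaw":-0.667,"grip":0}]'

```text
clock: 11.55
position: [0.4949, 0.1081, 0.0818]
ee_rot: [0.0, 0.658, 0.753, -0.001]
contact_force: [-2.4, -2.7, 2.0]
width: -0.0001
gripper_force: 1.9
```

Call:
step_arm --increments '[{"dp":[0.0855,0.0295,0],"yaw":-0.667,"grip":0},{"dp":[0.0875,0.021,0],"yaw":-0.667,"grip":0}]'

```text
clock: 11.8
position: [0.5293, 0.1182, 0.0818]
ee_rot: [0.0, 0.73, 0.683, -0.001]
contact_force: [-2.8, -4.1, 1.5]
width: 0.0
gripper_force: 1.9
```

Call:
step_arm --increments '[{"dp":[0.0895,0.012,0],"yaw":-0.667,"grip":0},{"dp":[0,0,0],"yaw":0,"grip":0},{"dp":[0,0,0],"yaw":0,"grip":0}]'

```text
clock: 12.18
position: [0.5477, 0.1211, 0.0813]
ee_rot: [0.0, 0.762, 0.647, 0.001]
contact_force: [-0.8, 0.5, 0.5]
width: -0.0004
gripper_force: 0.0
```

```bash
python3 - <<'E'
from h import *
print(manip.get_state()["position"])
im=cams.get_image("top");cv2.imwrite("pics/top3.png",im)
cv2.imwrite("pics/topz3.png",cv2.resize(im[160:265,195:340],None,fx=5.5,fy=5.5,interpolation=cv2.INTER_CUBIC))
E
```

```text
[0.5477 0.1211 0.0813]
```

View pics/topz3.png

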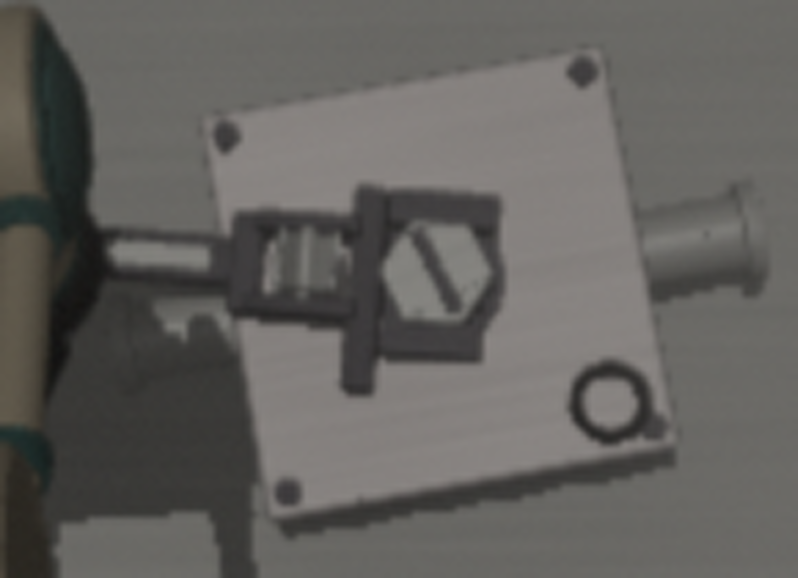

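```bash
python3 - <<'E'
from h import *
c=cams.get_calibration("top")
r=lambda x,y,z:ray(c,(195+x/5.5,160+y/5.5),z)[:2]
im=cv2.cvtColor(cv2.imread("pics/topz3.png"),6)
m=np.zeros_like(im);cv2.circle(m,(438,271),44,255,-1)
p=np.argwhere((im<95)&(m>0))[:,::-1].astype(np.float32);print(len(p))
vx,vy,x0,y0=cv2.fitLine(p,cv2.DIST_HUBER,0,.01,.01).ravel();print(vx,vy,x0,y0)
d=r(x0+40*vx,y0+40*vy,.078)-r(x0-40*vx,y0-40*vy,.078);a=np.arctan2(d[1],d[0])%np.pi
print("bar",a,"left",a-.1745)
im0=cv2.cvtColor(cv2.imread("pics/topz2.png"),6)
p=np.argwhere((im0<95)&(m>0))[:,::-1].astype(np.float32)
vx,vy,x0,y0=cv2.fitLine(p,cv2.DIST_HUBER,0,.01,.01).ravel()
d=r(x0+40*vx,y0+40*vy,.078)-r(x0-40*vx,y0-40*vy,.078);a0=np.arctan2(d[1],d[0])%np.pi
P=manip.get_state()["position"][:2]-[.559,-.058];print("bar before",a0,"turned",a0-a,"tcp ang,r",np.arctan2(P[1],P[0]),np.hypot(*P))
E
```

```text
1357
0.4556186 0.8901751 436.51154 271.89896
bar 0.45935526390289017 left 0.2848552639028902
bar before 0.9355655783832826 turned 0.4762103144803924 tcp ang,r 1.6358540324622701 0.17949136502890387
```

Call:
step_arm --increments '[{"dp":[0.0895,0.0015,0],"yaw":-0.667,"grip":0},{"dp":[0.0895,-0.0075,0],"yaw":-0.667,"grip":0},{"dp":[0.071,-0.0125,0],"yaw":-0.533,"grip":0},{"dp":[0,0,0],"yaw":0,"grip":0},{"dp":[0,0,0],"yaw":0,"grip":0}]'

```text
clock: 12.85
position: [0.5969, 0.1174, 0.0807]
ee_rot: [0.0, 0.845, 0.535, 0.0]
contact_force: [0.1, -0.1, -0.8]
width: 0.0004
gripper_force: 0.0
```

```bash
python3 - <<'E'
from h import *
c=cams.get_calibration("top");im=cams.get_image("top")
im=cv2.resize(im[160:265,195:340],None,fx=5.5,fy=5.5,interpolation=cv2.INTER_CUBIC);cv2.imwrite("pics/topz4.png",im);im=cv2.cvtColor(im,6)
r=lambda x,y,z:ray(c,(195+x/5.5,160+y/5.5),z)[:2]
m=np.zeros_like(im);cv2.circle(m,(438,271),44,255,-1)
p=np.argwhere((im<95)&(m>0))[:,::-1].astype(np.float32);print(len(p))
vx,vy,x0,y0=cv2.fitLine(p,cv2.DIST_HUBER,0,.01,.01).ravel();print(vx,vy,x0,y0)
d=r(x0+40*vx,y0+40*vy,.078)-r(x0-40*vx,y0-40*vy,.078);a=np.arctan2(d[1],d[0])%np.pi
print("bar",a,"left",a-.1745)
P=manip.get_state()["position"][:2]-[.559,-.058];print("tcp ang,r",np.arctan2(P[1],P[0]),np.hypot(*P))
E
```

```text
1268
0.17998467 0.9836694 435.75244 271.374
bar 0.17058319053185578 left -0.003916809468144211
tcp ang,r 1.3583051208857508 0.17947023459719263
```

View pics/topz4.png

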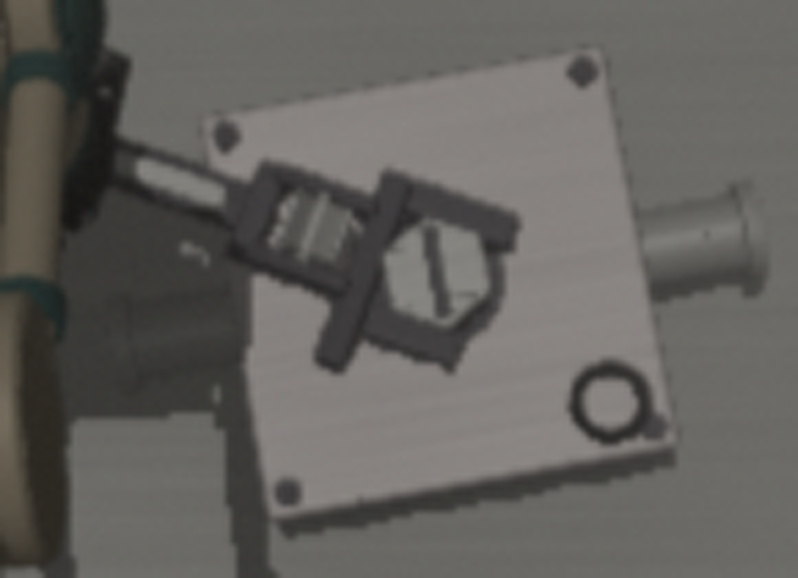

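Call:
step_arm --increments '[{"dp":[-0.1,0.03,0],"yaw":0,"grip":0},{"dp":[-0.1,0.03,0.05],"yaw":0,"grip":0},{"dp":[0,0,0.3],"yaw":0,"grip":0},{"dp":[-0.2,0,0.2],"yaw":0,"grip":0},{"dp":[0,0,0],"yaw":0,"grip":0}]'

```text
clock: 13.52
position: [0.516, 0.13, 0.1948]
ee_rot: [0.001, 0.845, 0.535, 0.003]
contact_force: [0.2, 0.5, -0.1]
width: 0.0003
gripper_force: 0.0
```

Call:
step_arm --increments '[{"dp":[0,0,0],"yaw":0,"grip":0},{"dp":[0,0,0],"yaw":0,"grip":0}]'

```text
clock: 13.78
position: [0.5171, 0.1293, 0.1894]
ee_rot: [-0.0, 0.846, 0.534, -0.001]
contact_force: [0.9, 0.2, -0.6]
width: -0.0003
gripper_force: 0.0
```

```bash
python3 - <<'E'
from h import *
c=cams.get_calibration("top");im=cams.get_image("top");cv2.imwrite("pics/top5.png",im)
im=cv2.cvtColor(cv2.resize(im[160:265,195:340],None,fx=5.5,fy=5.5,interpolation=cv2.INTER_CUBIC),6)
r=lambda x,y,z:ray(c,(195+x/5.5,160+y/5.5),z)[:2]
m=np.zeros_like(im);cv2.circle(m,(438,271),44,255,-1)
p=np.argwhere((im<95)&(m>0))[:,::-1].astype(np.float32);print(len(p))
vx,vy,x0,y0=cv2.fitLine(p,cv2.DIST_HUBER,0,.01,.01).ravel()
d=r(x0+40*vx,y0+40*vy,.078)-r(x0-40*vx,y0-40*vy,.078);print("left",np.arctan2(d[1],d[0])%np.pi-.1745)
s=manip.get_state();print(s["position"],s["contact_force"],s["clock"])
E
```

```text
1309
left -0.002153290059311863
[0.5172 0.1293 0.1892] [-0.1398  0.2654  0.1161] 13.825
```

```bash
python3 -c "
from rig import ticket
print(ticket.sign_off())"
```

```text
the job is handed in; nothing more can be done
None
```

I closed the jaw snug on the hexagon, then swung the wrench clockwise until the bar measured within about 0.01 rad of square across the pipe, left the wrench on the hexagon with the arm clear and well away from the jars throughout, and handed the job in at about 14 s (no verdict was returned).

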